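Put a wood slice under the thickness gauge

ROBOT

A 6-joint arm with a two-finger parallel gripper is mounted at the origin on the work surface. World frame = base frame: x ahead of the robot, y to its left, z up, the work surface at z = 0. Lengths are in m, angles in rad, forces in N, time in s.
With the tool pointing down it reaches from about 0.425 to 1.125 m from the base axis. Payload 14.9 kg.
Tool frame: the origin (TCP) lies on the centre line of the jaws, within the pads' length; the fingertips stand tip_reach ahead of it and the grasp point (between the pads) is the TCP (tip_reach is the distance from the TCP to the fingertips, in m); z points along the fingers, y is the direction in which the jaws open and shut (so a half turn about z gives the same grasp; the last joint's range is limited). The gripper opens to 91 mm and grips with 3 to 60 N. Pads are 32 mm wide; open, the fingers measure 118 mm over their backs; the gripper's body (76 mm by 178 mm) begins 60 mm behind the grasp point.
Start: joints at [1.258, 0.379, 1.734, -0, 1.028, -0.033], TCP at [0.193, 0.673, 0.233] pointing down, gripper open.
Joint ranges: [-2.77, 2.77], [-0.74, 2.19], [0, 2.66], [-1.06, 4.2], [0.31, 2.87], [-3.08, 3.08]. Speed limits (rad/s): [1.89, 1.89, 2.39, 3.14, 3.14, 3.14].

INTERFACE

Orientations are given as a 3x3 rotation matrix whose columns are the frame's x, y, z axes.
In Python, from cell import read_state, read_camera, camera_model, sign_off, tip_reach gives the robot as it stands. The module is installed in compiled form; this text tells all that it offers.
- The arm moves only by the shell command python3 -m jog 'ROWS' [FORCE]. ROWS is JSON, one flat list of numbers, 7 for each row, row after row: the shift along the tool's x, y, z in m, then the turn, a rotation vector about the tool's x, y, z in degrees, then the opening, from -1 (shut) to 1 (fully open). In form: [dx, dy, dz, ax, ay, az, gripper, dx, dy, dz, ax, ay, az, gripper, ...]. A call has 1 to 8 rows; each row shifts and turns the pose as measured when the row begins, along the tool's axes as they then stand; what a row does not reach is not made up. A row lasts 1/12 s, in which the tool goes at most 41.7 mm and 7.16 degrees, less where a joint would pass 70% of its speed; a pose out of reach is approached as far as the arm can. A call is refused whole if a number of a shift passes 0.0417 or a number of a turn 7.16, either way. A call with a gripper value outside its range is refused whole. The fingers move at their own pace and stop on an object; FORCE is the grip in N (left out, the last holds). Time passes only in rows, so rows that do not move let the fingers close. It gives the time, the measured TCP pose, the force and the opening at its end, in the units of the state.
- read_state(): the state, without advancing time (a new reading comes with each control period).
- read_camera(name): name is "scene" or "top" or "wrist"; returns the picture (384x512x3 uint8, blue, green, red); there is no depth.
- camera_model(name): a dict with "fx", "fy", "cx", "cy" (pixels), "k1" (the pictures are not rectified: a ray, as slopes to the right and down, at radius r is drawn at 1 + k1 r^2 times it, then the intrinsics apply), "pose" (4x4, takes a point from camera to world coordinates). Camera axes: x right, y up, looking along -z (the intrinsics and any distortion apply to the point x, -y, -z); pixel columns grow to the right and rows downward; lengths in m; the calibration is good to about 2 mm. A picture is of the moment at which its call begins: read the wrist's pose just before it. camera_model takes no time and is no camera call; for the wrist camera it gives the pose at the moment of the call.
- sign_off(): hands the job in, once; it reports no verdict.
The state is a dict: "t": time; "joint_pos": joint angles; "joint_velocities": joint speeds; "tau": joint torques, N m; "ee_pos": TCP position; "ee_rot": TCP orientation; "wrist_force": force on the tool from outside, world axes, zero at the start; "moment": the same for the moment, N m; "grip_width": finger opening in m.
Only numpy, scipy, OpenCV 4.12 (cv2) and the standard library are available. Lean on these libraries where they do the work, as an engineer would, in place of code of your own. Each camera call takes 0.05 s, during which the arm holds its last target. There are 200 camera calls.

TASK

Get the large wood slice on the bench gauge ready for a thickness reading: throw the gauge's lift lever fully up and back so that its foot rises, push the slice along the plate until it is fully home against both stop pins, then bring the lever forward and down again until it stops, so that the foot rests on the slice. Let go of everything, and leave the small slice, the offcut and the glue bottle where they are.

Things in the scene. Friction and masses are not known exactly. Their poses are not given: they have to be found in the camera images.
- gauge: Bench thickness gauge, fixed: grey C-frame on a dark steel base plate, a round dial on the front of its head. Origin on the bench, straight below the foot's axis; +x runs from the plate's open front (robot side) to the column, +y to the left (lever side), z up. Plate 310 x 190 mm, x -185 to +125, top at height 12. Column 46 x 56 mm, x +73 to +119, 150 mm high.
- head_front (a point): Centre of the top front edge of the gauge's head, at gauge x -16, height 149 mm. Head and arm are one bar 36 mm wide from here back to the column, underside at height 104 (a bush round the spindle goes down to 88); the dial stands 6 mm further forward.
- pin_left (a point): Top centre of the left stop pin, 12 mm across, 14 mm above the plate, at gauge x +50.2, y +50.2 mm.
- pin_right (a point): Top centre of the right stop pin, the same, at gauge x +50.2, y -50.2 mm.
- home (a point): Point on the plate's top surface on the foot's axis (gauge x 0, y 0, height 12 mm; axes as the gauge's): where the centre of the large slice's underside lies when it touches both stop pins.
- slice: Large wood slice with dark bark edge: flat disc 130 mm across, 16 mm thick, about 110 g, lying loose on the front part of the gauge's plate. Origin: centre of its underside, z up.
- lever (a joint): Lift lever's angle, rad. 0 = forward and down (leaning 42 degrees from the vertical to the plate's open front): foot down. 1.3 = stop, up and back (leaning about 32 degrees from the vertical towards the column): foot up, clear of the slice. With the slice under the foot, the lever comes to rest at about 0.28. It stays where it is left by friction (under 2 N at the knob).
- lever_pivot (a point): Lever's pivot, gauge x +8, y +30, height 133 mm; axes as the gauge's, the lever turns about y (from -x over the top to +x).
- lever_tip (a point): Centre of the black ball knob, 20 mm across, at the lever's end, 80 mm from the pivot; the lever's rod is 7 mm thick. Moves with the lever.
- foot_pad (a point): Centre of the underside of the gauge's steel foot, a disc 24 mm across on a 10 mm spindle under the head. Geared to the lever: 9.5 mm above the plate at lever 0, 39.5 mm at 1.3 rad (23.1 mm per rad). The slice under it, 16 mm thick, stops foot and lever at about 0.28 rad.
- foot: The gauge's foot with its spindle (see foot_pad). Origin on the foot's axis, at bench level when the lever reads 0.
- small_slice: Bystander: small wood slice, 80 mm across, 20 mm thick, lying on the bench to the right of the gauge. Origin: centre of underside.
- offcut: Bystander: loose wooden offcut, 110 x 45 x 22 mm, on the bench to the left of the gauge. Origin: centre of underside, x along its length.
- glue: Bystander: white glue bottle, 56 mm across, 130 mm high, on the bench to the right of the gauge, further back. Origin: centre of underside.
Mind the look-alikes: they are no part of the job. What is shaped like the slice but purple is not meant.

How it is judged:
On the way, in this order (a step that is already met when the one before it is completed fails the run):
1. the lever is up and back (over 1.1 rad) (value of joint lever above 1.1 rad), for 0.2 s.
2. with the lever still up, the large slice is home against the pins (within 4 mm) and at rest (value of joint lever above 1.1 rad and horizontal distance between slice and home below 0.004 m and linear speed of slice below 0.01 m/s), for 0.2 s.
At the end, for the whole second after the job is handed in: The large slice lies flat and still on the plate, its centre within 4 mm of home (against both pins); the lever is down (below 0.35 rad) and the foot bears on the slice's top (over 0.3 N) (horizontal distance between slice and home below 0.004 m and value of joint lever below 0.35 rad and contact force between foot and slice above 0.3 N and angle between slice's own z axis and vertical below 0.05 rad and linear speed of slice below 0.01 m/s and z of foot_pad in the frame of slice above 0.013 m); the robot touches nothing.
It fails at once if a bystander (small slice, offcut, glue bottle) is moved over 20 mm (distance of any of small_slice, offcut, glue from where it was at the start of the episode above 0.02 m).
It also fails if it takes over 56 s, if anything falls off the work surface, if the arm or the gripper's body presses on something with over 40 N, if the wrist force passes 120 N, or if a joint passes its speed limit or range.

## Working session

There is one attempt and no reset: what is moved stays moved. The work goes in short steps, Python scripts to look and compute and a shell command to move; the robot and the scene stay as the last step left them, time stands still between calls to the robot, and variables do not carry over. Pictures are saved under pics/ and viewed, about 8 in all and at most 12, crops included, and the job is handed in when it is done.

```bash
mkdir -p pics
python3 - <<'E'
from cell import *
import cv2,numpy as np
print(tip_reach if not callable(tip_reach) else tip_reach())
s=read_state();print(s)
for n in("scene","top"):
    cv2.imwrite(f"pics/{n}0.png",read_camera(n));m=camera_model(n);print(n,{k:(np.round(v,4).tolist()) for k,v in m.items()})
E
```

```text
0.019
{'t': 0.0, 'joint_pos': array([ 1.25770360e+00,  3.79392122e-01,  1.73477530e+00, -8.01663681e-06,
        1.02847171e+00, -3.32673870e-02]), 'joint_velocities': array([ 1.49826744e-03, -9.27703153e-04,  1.08303584e-03,  8.71601869e-04,
        2.08222309e-04, -2.64247399e-06]), 'tau': array([-3.87068621e-04, -7.63725471e+01, -4.34369016e+01,  6.50237035e-02,
        4.25024901e-02, -6.88155410e-05]), 'ee_pos': array([0.193204  , 0.67242894, 0.23230245]), 'ee_rot': array([[-9.61104831e-01,  2.76183643e-01, -3.15783789e-04],
       [ 2.76183823e-01,  9.61104313e-01, -9.97714274e-04],
       [ 2.79487980e-05, -1.04612238e-03, -9.99999452e-01]]), 'wrist_force': array([-0.29798316,  0.47056447,  0.76834803]), 'moment': array([ 0.00059823, -0.04700499,  0.01374621]), 'grip_width': 0.0913748422181897}
scene {'fx': 462.5595, 'fy': 462.5595, 'cx': 260.386, 'cy': 186.2937, 'k1': -0.1036, 'pose': [[0.8666, -0.4114, 0.2823, 0.8425], [0.4987, 0.7315, -0.465, -0.4778], [-0.0152, 0.5438, 0.8391, 1.0704], [0.0, 0.0, 0.0, 1.0]]}
top {'fx': 423.621, 'fy': 423.621, 'cx': 253.7742, 'cy': 197.0341, 'k1': -0.0789, 'pose': [[-0.0024, 0.9947, -0.1027, 0.4472], [-1.0, -0.0026, -0.0016, 0.0319], [-0.0018, 0.1027, 0.9947, 1.1203], [0.0, 0.0, 0.0, 1.0]]}
```

View pics/top0.png

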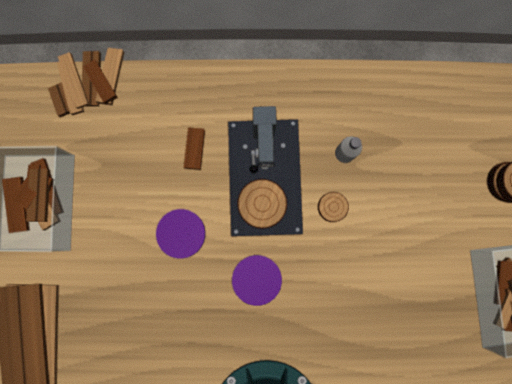

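View pics/scene0.png

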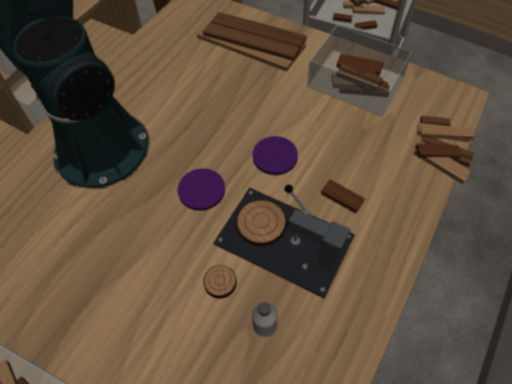

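The top picture shows the gauge's plate from about (229,121) to (302,235). Candidates for the slice:
- Large wood slice, on the plate at top (262,203) / scene (262,221). This is my choice.
- Purple discs at top (181,233) and (257,280). These are look-alikes.
- Small slice at top (334,207), a bystander.

The lever knob is at top (254,169) / scene (289,188). Next is one close crop to check the choice and pick points.

Run:
```python
import cv2,numpy as np
a=cv2.imread("pics/top0.png")[100:250,175:375];b=cv2.imread("pics/scene0.png")[175:305,195:370]
a=cv2.resize(a,None,fx=4,fy=4,interpolation=cv2.INTER_CUBIC);a=np.clip(a*1.6,0,255).astype('uint8')
b=cv2.resize(b,None,fx=4,fy=4,interpolation=cv2.INTER_CUBIC);b=np.clip(b*1.6,0,255).astype('uint8')
cv2.imwrite("pics/ca.png",a);cv2.imwrite("pics/cb.png",b)
```

```text
(no output)
```

View pics/ca.png

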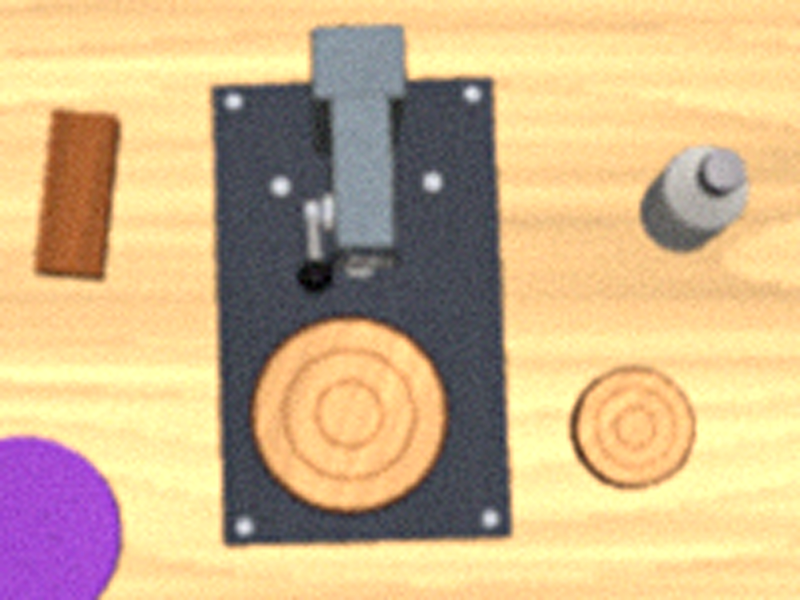

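View pics/cb.png

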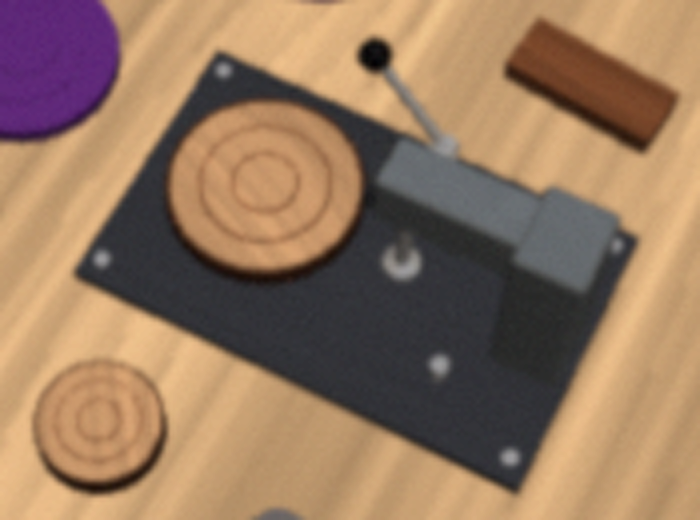

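Both crops confirm the large slice with bark edge on the plate, at crop a (349,414) and crop b (265,184). Also visible: plate corners, pins at a (281,186) and (432,182), and the knob at a (315,275) and b (375,55). Next I fit the poses.

```bash
cat > h.py <<'E'
import numpy as np
from cell import *
def proj(m,P):
    T=np.linalg.inv(m["pose"]);q=(T[:3,:3]@np.asarray(P).T).T+T[:3,3]
    a=q[:,0]/-q[:,2];b=-q[:,1]/-q[:,2];k=1+m["k1"]*(a*a+b*b)
    return np.c_[m["cx"]+m["fx"]*a*k,m["cy"]+m["fy"]*b*k]
def ray(m,uv):
    a=(uv[0]-m["cx"])/m["fx"];b=(uv[1]-m["cy"])/m["fy"];x,y=a,b
    for _ in range(20):k=1+m["k1"]*(x*x+y*y);x,y=a/k,b/k
    return m["pose"][:3,3],m["pose"][:3,:3]@np.array([x,-y,-1])
def atz(m,uv,z):
    o,d=ray(m,uv);return o+d*(z-o[2])/d[2]
def g2w(p,P):
    c,s=np.cos(p[2]),np.sin(p[2]);P=np.atleast_2d(np.array(P,float))
    return np.c_[p[0]+c*P[:,0]-s*P[:,1],p[1]+s*P[:,0]+c*P[:,1],P[:,2]]
def knob(th): # gauge frame
    a=th-np.radians(42);return [.008+.08*np.sin(a),.03,.133+.08*np.cos(a)]
E
python3 - <<'E'
from h import *
from scipy.optimize import least_squares
mt,ms=camera_model("top"),camera_model("scene")
f=lambda l,ox,oy:(np.array(l,float)+.5)/4-.5+[ox,oy]
A=f([(213,87),(492,79),(510,534),(225,544),(281,186),(432,182),(315,275)],175,100)
B=f([(636,234),(518,491),(78,271),(219,52),(439,364),(375,55)],195,175)
C=[(.125,.095,.012),(.125,-.095,.012),(-.185,-.095,.012),(-.185,.095,.012),(.0502,.0502,.026),(.0502,-.0502,.026)]
def res(p,w=1):
    a=proj(mt,g2w(p,C+[knob(p[3])]))-A;b=proj(ms,g2w(p,C[:4]+C[5:]+[knob(p[3])]))-B
    return np.r_[a.ravel(),b.ravel()]
r=least_squares(res,[.7,.05,0,0.1],loss='soft_l1');print(r.x.round(4));print(res(r.x).reshape(-1,2).round(2).tolist())
for m,i in((mt,slice(0,14)),(ms,slice(14,None))):
    q=least_squares(lambda p:res(p)[i],r.x);print(q.x.round(4))
a=atz(mt,f((349,414),175,100),.028);b=atz(ms,f((265,184),195,175),.028);print(a,b)
p=r.x;c,s=np.cos(p[2]),np.sin(p[2])
for q in(a,b):
    d=q[:2]-p[:2];print("slice in gauge",c*d[0]+s*d[1],-s*d[0]+c*d[1])
print(g2w(p,[knob(p[3]),knob(1.3),(0,0,0),(-.016,0,.149)]))
E
```

```text
[0.6469 0.0045 0.0298 0.0882]
[[-0.15, -0.99], [0.7, -1.19], [1.4, 0.68], [-0.12, 0.57], [0.22, -0.21], [0.56, -0.41], [0.37, 0.1], [1.22, 0.13], [0.42, -0.86], [-1.31, -0.63], [-0.37, -1.46], [0.22, -0.44], [0.13, -0.37]]
[0.6463 0.0056 0.0279 0.0992]
[0.6475 0.0031 0.0313 0.0865]
[0.54409858 0.01269937 0.028     ] [0.54522589 0.00962726 0.028     ]
slice in gauge -0.10250250752724581 0.011273959007266044
slice in gauge -0.10146729758172952 0.008169600714733778
[[0.6059301  0.03327817 0.19693625]
 [0.69694023 0.035993   0.20048293]
 [0.64689166 0.00448671 0.        ]
 [0.63089877 0.00400964 0.149     ]]
```

Gauge is at about (0.647, 0.0045), yaw 0.03, and the slice is at gauge (-0.102, +0.010). Plan: push the knob back with the closed fingers, push the slice home with two spread fingers, then pull the knob forward. First a lift, then over to the front of the knob.

```bash
cat > go.py <<'E'
# where am I in the gauge frame; tool-axis shift to a gauge-frame target given as args (m)
import sys
from h import *
from scipy.spatial.transform import Rotation as Ro
P=(.647,.0045,.03)
s=read_state();R=s["ee_rot"];c,q=np.cos(P[2]),np.sin(P[2])
G=np.array([[c,-q,0],[q,c,0],[0,0,1]])
g=G.T@(s["ee_pos"]-[P[0],P[1],0])
Rt=G@np.diag([-1.,1,-1])
print("t %.2f gauge"%s["t"],g.round(4),"F",(G.T@s["wrist_force"]).round(1),"w",round(s["grip_width"],4),"turn",np.degrees(Ro.from_matrix(R.T@Rt).as_rotvec()).round(2))
if len(sys.argv)>3:print("shift",(R.T@G@(np.array(sys.argv[1:4],float)-g)).round(4))
E
python3 -m jog '[0,0,-0.03,0,0,0,-1, 0,0,-0.03,0,0,0,-1, -0.015,-0.015,-0.03,0,0,0,-1, -0.029,-0.029,0,0,0,0,-1, -0.029,-0.029,0,0,0,0,-1, -0.029,-0.029,0,0,0,0,-1, -0.029,-0.029,0,0,0,0,-1, -0.029,-0.029,0,0,0,0,-1]' && python3 -m jog '[-0.029,-0.029,0,0,0,0,-1, -0.029,-0.029,0,0,0,0,-1, -0.029,-0.029,0,0,0,0,-1, -0.029,-0.029,0,0,0,0,-1, -0.029,-0.029,0,0,0,0,-1, -0.029,-0.029,0,0,0,0,-1, -0.029,-0.029,0,0,0,0,-1, -0.029,-0.029,0,0,0,0,-1]'; python3 go.py -0.09 0.03 0.30
```

```text
t: 0.77
ee_pos: [0.3019, 0.4722, 0.3236]
ee_rot: [[-0.963, 0.269, -0.001], [0.269, 0.963, -0.005], [-0.0, -0.005, -1.0]]
wrist_force: [0.3, -0.0, 0.7]
grip_width: 0.0406
t: 1.43
ee_pos: [0.4613, 0.1793, 0.3244]
ee_rot: [[-0.964, 0.266, -0.001], [0.266, 0.964, -0.005], [-0.0, -0.005, -1.0]]
wrist_force: [0.7, 0.8, -0.6]
grip_width: 0.0007
t 1.43 gauge [-0.1803  0.1803  0.3244] F [ 0.7  0.8 -0.6] w 0.0007 turn [ -0.31  -0.04 -17.17]
shift [-0.1307 -0.1168  0.025 ]
```

```bash
python3 -m jog '[-0.029,-0.026,0.005,0,0,0,-1, -0.029,-0.026,0.005,0,0,0,-1, -0.029,-0.026,0.005,0,0,0,-1, -0.029,-0.026,0.005,0,0,0,-1, 0,0,0,0,0,-6,-1, 0,0,0,0,0,-6,-1, 0,0,0,0,0,-6,-1, 0,0,0,0,0,0,-1]'; python3 go.py -0.09 0.03 0.20
```

```text
t: 2.1
ee_pos: [0.5502, 0.0316, 0.3029]
ee_rot: [[-0.999, -0.048, -0.002], [-0.048, 0.999, -0.006], [0.002, -0.006, -1.0]]
wrist_force: [-0.0, 0.1, 0.2]
grip_width: 0.0002
t 2.10 gauge [-0.0959  0.03    0.3029] F [-0.   0.1  0.2] w 0.0002 turn [-0.32 -0.14  1.04]
shift [-0.0062  0.0005  0.1028]
```

```bash
python3 -m jog '[0,0,0.035,0,0,0,-1, 0,0,0.035,0,0,0,-1, 0,0,0.03,-0.3,0,1,-1, 0,0,0,0,0,0,-1]'; python3 go.py -0.09 0.03 0.20
python3 - <<'E'
from h import *
import cv2
a=read_camera("scene")[130:290,200:380];cv2.imwrite("pics/s1.png",np.clip(cv2.resize(a,None,fx=3.5,fy=3.5,interpolation=2)*1.6,0,255))
E
```

```text
t: 2.43
ee_pos: [0.5512, 0.0313, 0.2018]
ee_rot: [[-1.0, -0.017, 0.003], [-0.017, 1.0, -0.0], [-0.003, -0.0, -1.0]]
wrist_force: [-1.4, -0.1, -1.1]
grip_width: 0.0005
t 2.43 gauge [-0.0949  0.0297  0.2018] F [-1.4 -0.  -1.1] w 0.0005 turn [-0.02  0.17 -0.75]
shift [-0.0049  0.0004  0.0018][ WARN:0@0.972] global loadsave.cpp:1063 imwrite_ Unsupported depth image for selected encoder is fallbacked to CV_8U.
```

View pics/s1.png

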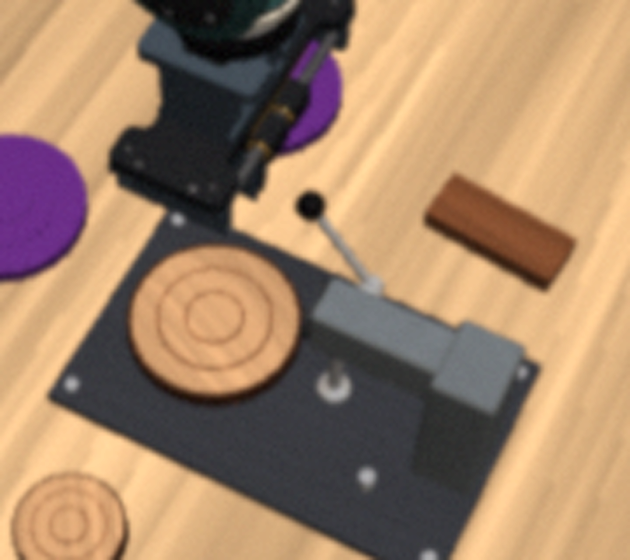

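The closed fingers are in front of the knob (about (225,215) against the knob at (310,205)) and in line along the plate. Pushing back now.

```bash
python3 -m jog '[-0.02,0,0,0,0,0,-1, -0.02,0,0,0,0,0,-1, -0.02,0,0,0,0,0,-1, -0.02,0,0,0,0,0,-1, -0.02,0,0,0,0,0,-1]'; python3 go.py 0.025 0.03 0.20
```

```text
t: 2.9
ee_pos: [0.6536, 0.0338, 0.2142]
ee_rot: [[-1.0, -0.012, 0.003], [-0.012, 1.0, -0.002], [-0.003, -0.002, -1.0]]
wrist_force: [-3.3, -0.2, -2.8]
grip_width: 0.0004
t 2.90 gauge [0.0075 0.0291 0.2142] F [-3.3 -0.1 -2.8] w 0.0004 turn [-0.1   0.19 -1.04]
shift [-0.0174  0.0012  0.0142]
```

```bash
python3 -m jog '[-0.006,0,0.004,0,0,0,-1, -0.006,0,0.004,0,0,0,-1]'; python3 go.py 0.025 0.03 0.20;python3 -m jog '[-0.004,0,0.003,0,0,0,-1, 0,0,0,0,0,0,-1]'; python3 go.py 0.025 0.03 0.20;  python3 - <<'E'
from h import *
import cv2
a=read_camera("scene")[130:290,200:380];cv2.imwrite("pics/s2.png",cv2.convertScaleAbs(cv2.resize(a,None,fx=3.5,fy=3.5,interpolation=2),alpha=1.6))
E
```

```text
t: 3.07
ee_pos: [0.6691, 0.0344, 0.2105]
ee_rot: [[-1.0, -0.01, 0.007], [-0.01, 1.0, -0.002], [-0.007, -0.002, -1.0]]
wrist_force: [-3.8, -0.1, -3.0]
grip_width: 0.0007
t 3.07 gauge [0.023  0.0292 0.2105] F [-3.8  0.1 -3. ] w 0.0007 turn [-0.11  0.41 -1.15]
shift [-0.0019  0.0009  0.0105]
t: 3.23
ee_pos: [0.6704, 0.0345, 0.209]
ee_rot: [[-1.0, -0.009, -0.001], [-0.009, 1.0, -0.002], [0.001, -0.002, -1.0]]
wrist_force: [-7.7, -1.8, 1.4]
grip_width: 0.0004
t 3.23 gauge [0.0243 0.0293 0.209 ] F [-7.7 -1.6  1.4] w 0.0004 turn [-0.14 -0.06 -1.19]
shift [-0.0007  0.0007  0.009 ]
```

View pics/s2.png

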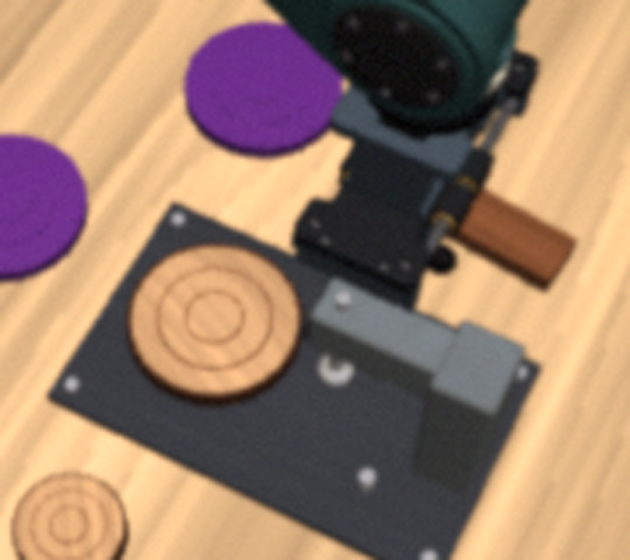

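The knob is at (442,259) and the force rose, so the lever is at its stop; the spindle has come up through the head. Backing off forward and going to the front of the slice.

```bash
python3 -m jog '[0.035,0,0,0,0,0,-1, 0.04,0,0,0,0,0,-1, 0.04,0,0,0,0,0,0.1, 0.04,0,0,0,0,0,0.1, 0.04,-0.005,0,0,0,-1,0.1, 0.025,-0.01,0,0,0,0,0.1, 0,0,0,0,0,0,0.1]'; python3 go.py -0.20 0.010 0.04
python3 - <<'E'
from h import *
import cv2
a=read_camera("top");cv2.imwrite("pics/t1.png",a)
m=camera_model("scene");P=(.647,.0045,.03)
for th in(1.0,1.2,1.3):print(th,((proj(m,g2w(P,[knob(th)]))-[200,130]+.5)*3.5-.5).round(0))
E
```

```text
t: 3.87
ee_pos: [0.44, 0.0178, 0.2097]
ee_rot: [[-1.0, -0.025, 0.005], [-0.025, 1.0, -0.003], [-0.004, -0.003, -1.0]]
wrist_force: [1.2, -0.4, 0.0]
grip_width: 0.0314
t 3.87 gauge [-0.2065  0.0195  0.2097] F [ 1.2 -0.4  0. ] w 0.0314 turn [-0.17  0.26 -0.29]
shift [-0.0058 -0.009   0.1698]
1.0 [[411. 236.]]
1.2 [[432. 250.]]
1.3 [[442. 258.]]
```

```bash
python3 -m jog '[0,-0.005,0.035,0,0,0,0.1, 0,-0.005,0.035,0,0,0,0.1, 0,0,0.035,0,0,0,0.1, 0,0,0.03,0,0,0,0.1, 0,0,0.025,0,0,0,0.1, 0,0,0,0,0,0,0.1]'; python3 go.py -0.2 0.010 0.039
```

```text
t: 4.42
ee_pos: [0.4536, 0.0078, 0.0508]
ee_rot: [[-0.999, -0.022, 0.026], [-0.022, 1.0, -0.003], [-0.026, -0.004, -1.0]]
wrist_force: [-1.8, -0.6, -0.7]
grip_width: 0.05
t 4.42 gauge [-0.1932  0.0091  0.0508] F [-1.9 -0.5 -0.7] w 0.05 turn [-0.22  1.49 -0.48]
shift [0.0071 0.0009 0.0117]
```

```bash
python3 -m jog '[0.003,0,0.007,0,1.4,-0.5,0.1, 0,0,0.005,0,0,0,0.1, 0,0,0,0,0,0,0.1]'; python3 go.py -0.078 0.0 0.037
python3 - <<'E'
from h import *
import cv2
a=read_camera("scene")[130:290,180:360];cv2.imwrite("pics/s3.png",cv2.convertScaleAbs(cv2.resize(a,None,fx=3.5,fy=3.5,interpolation=2),alpha=1.6))
E
```

```text
t: 4.67
ee_pos: [0.4533, 0.008, 0.0396]
ee_rot: [[-1.0, -0.03, 0.002], [-0.03, 1.0, -0.004], [-0.002, -0.004, -1.0]]
wrist_force: [0.5, 0.5, -0.4]
grip_width: 0.0503
t 4.67 gauge [-0.1935  0.0093  0.0396] F [ 0.6  0.5 -0.4] w 0.0503 turn [-0.22  0.1  -0.02]
shift [-0.1155 -0.0092  0.0029]
```

View pics/s3.png

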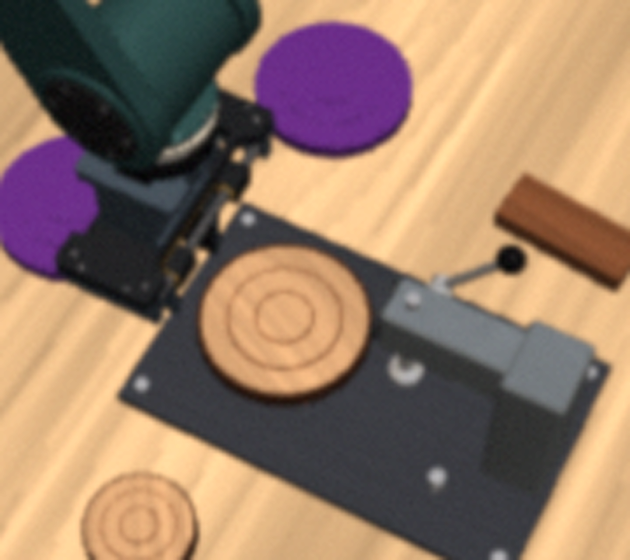

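The lever is up (knob (510,258)) and the fingers are in front of the slice (centre (286,317)). Pushing, at moderate speed.

```bash
python3 -m jog '[-0.012,0,0.001,0,0,0,0.1, -0.012,0,0.001,0,0,0,0.1, -0.012,-0.001,0.0005,0,0,0,0.1, -0.012,-0.001,0,0,0,0,0.1]'; python3 go.py -0.078 0.0 0.037
```

```text
t: 5.05
ee_pos: [0.5067, 0.0077, 0.0415]
ee_rot: [[-1.0, -0.029, 0.008], [-0.029, 1.0, -0.004], [-0.008, -0.004, -1.0]]
wrist_force: [-0.6, -0.1, -0.3]
grip_width: 0.0498
t 5.05 gauge [-0.1401  0.0074  0.0415] F [-0.6 -0.1 -0.3] w 0.0498 turn [-0.24  0.48 -0.05]
shift [-0.0621 -0.0073  0.0051]
```

```bash
python3 -m jog '[-0.01,-0.002,0.003,0,0,0,0.1, -0.01,-0.002,0.003,0,0,0,0.1, -0.01,-0.002,0.001,0,0,0,0.1, -0.01,-0.002,0.001,0,0,0,0.1, -0.006,-0.001,0,0,0,0,0.1, 0,0,0,0,0,0,0.1]'; python3 go.py -0.078 0.0 0.037;python3 - <<'E'
from h import *
import cv2
a=read_camera("scene")[130:290,180:360];cv2.imwrite("pics/s4.png",cv2.convertScaleAbs(cv2.resize(a,None,fx=3.5,fy=3.5,interpolation=2),alpha=1.6))
E
```

```text
t: 5.55
ee_pos: [0.5636, -0.0009, 0.0357]
ee_rot: [[-0.999, -0.029, 0.015], [-0.029, 1.0, -0.004], [-0.015, -0.004, -1.0]]
wrist_force: [-0.7, -0.0, 0.2]
grip_width: 0.0502
t 5.55 gauge [-0.0835 -0.0029  0.0357] F [-0.7 -0.   0.2] w 0.0502 turn [-0.26  0.83 -0.07]
shift [-0.0055  0.0029 -0.0013]
```

View pics/s4.png

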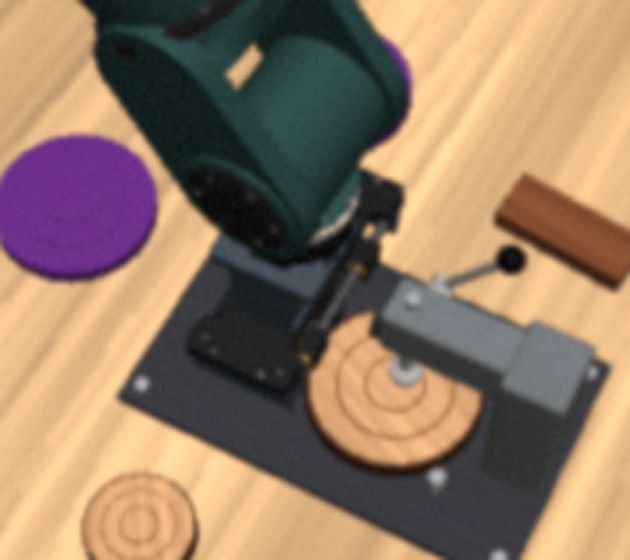

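The slice is now centred about under the foot, close to the right pin (437,477). The last few millimetres go in small steps, watching the force.

```bash
python3 -m jog '[-0.003,0.0015,0,0,0.5,0,0.1, -0.002,0.001,0,0,0.3,0,0.1, 0,0,0,0,0,0,0.1]'; python3 go.py -0.076 0.0 0.037;python3 -m jog '[-0.002,0,0,0,0,0,0.1, 0,0,0,0,0,0,0.1]'; python3 go.py -0.076 0.0 0.037
```

```text
t: 5.85
ee_pos: [0.5671, 0.002, 0.0354]
ee_rot: [[-1.0, -0.028, -0.003], [-0.028, 1.0, -0.005], [0.003, -0.004, -1.0]]
wrist_force: [0.4, 0.5, 0.5]
grip_width: 0.0504
t 5.85 gauge [-0.08   -0.0001  0.0354] F [0.4 0.5 0.5] w 0.0504 turn [-0.25 -0.15 -0.09]
shift [-0.004   0.0001 -0.0016]
t: 6.02
ee_pos: [0.5688, 0.0023, 0.0354]
ee_rot: [[-1.0, -0.029, -0.003], [-0.029, 1.0, -0.005], [0.003, -0.004, -1.0]]
wrist_force: [0.4, 0.8, 0.1]
grip_width: 0.0501
t 6.02 gauge [-0.0782  0.0001  0.0354] F [0.4 0.8 0.1] w 0.0501 turn [-0.25 -0.18 -0.07]
shift [-0.0022 -0.0001 -0.0016]
```

```bash
for i in 1; do python3 -m jog '[-0.002,0,0,0,0,0,0.1, 0,0,0,0,0,0,0.1]'|tail -2; python3 go.py; python3 -m jog '[-0.002,0,0,0,0,0,0.1, 0,0,0,0,0,0,0.1]'|tail -2; python3 go.py; done;python3 - <<'E'
from h import *
import cv2
a=read_camera("scene")[190:280,250:340];b=read_camera("top")[120:210,220:310]
cv2.imwrite("pics/s5.png",cv2.convertScaleAbs(cv2.resize(np.hstack([a,b]),None,fx=4.4,fy=4.4,interpolation=2),alpha=1.6))
E
```

```text
wrist_force: [-0.6, -2.2, 1.7]
grip_width: 0.0503
t 6.18 gauge [-0.0774  0.0001  0.0352] F [-0.7 -2.2  1.7] w 0.0503 turn [-0.26 -0.33 -0.07]
wrist_force: [-1.3, -1.6, 0.9]
grip_width: 0.05
t 6.35 gauge [-0.0774  0.      0.0348] F [-1.3 -1.6  0.9] w 0.05 turn [-0.26 -0.59 -0.09]
```

View pics/s5.png

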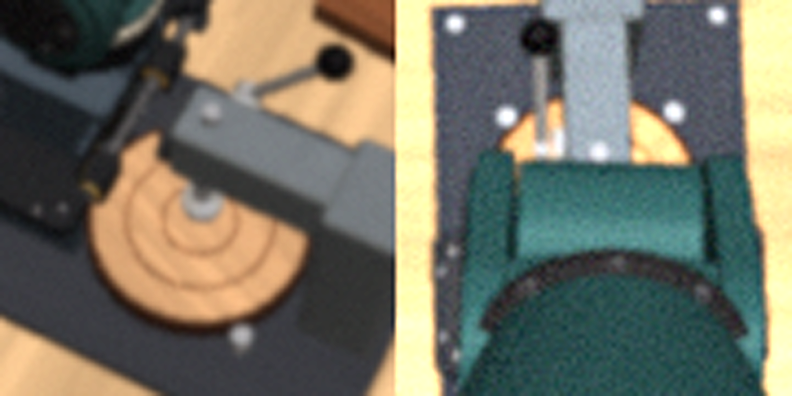

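Motion has stopped at x -0.0774 with the pins next to the slice's edge on both sides (right half (507,117) and (674,112)). One firmer push to seat it, then back off and check.

```bash
python3 -m jog '[-0.005,0,0,0,0.5,0,0.1, -0.005,0,0,0,0,0,0.1, -0.005,0,0,0,0,0,0.1]'|tail -2; python3 go.py;python3 -m jog '[-0.007,0.002,0,0,0.5,0,0.1, -0.007,-0.002,0,0,0,0,0.1, -0.007,0,0,0,0,0,0.1]'|tail -2; python3 go.py
```

```text
wrist_force: [-31.5, -4.9, 33.5]
grip_width: 0.0503
t 6.70 gauge [-0.0758 -0.0001  0.0326] F [-31.6  -4.   33.5] w 0.0503 turn [-0.23 -2.84 -0.12]
wrist_force: [-54.7, -10.0, 73.9]
grip_width: 0.0504
t 6.95 gauge [-0.0745 -0.0005  0.0322] F [-55.   -8.4  73.9] w 0.0504 turn [-0.17 -6.15 -0.19]
```

That seats it firmly, and it is also pressing down on the plate, so I release now.

```bash
python3 -m jog '[0.008,0,-0.003,0,0,0,0.1, 0.012,0,-0.001,0,0,0,0.1, 0.03,0,0,0,-3,0,0.1, 0.035,0,0,0,-3,0,0.1, 0.03,0,0,0,0,0,0.1, 0,0,-0.03,0,0,0,0.1, 0,0,-0.04,0,0,0,0.1, 0,0,-0.04,0,0,0,0.1]'|tail -2; python3 go.py -0.2 0.03 0.3;python3 - <<'E'
from h import *
import cv2
a=read_camera("scene")[190:280,250:340];b=read_camera("top")[120:210,220:310]
cv2.imwrite("pics/s6.png",cv2.convertScaleAbs(cv2.resize(np.hstack([a,b]),None,fx=4.4,fy=4.4,interpolation=2),alpha=1.6))
# expected outline of the home disc overlaid is judged numerically: fit ellipse on wood pixels in top
E
```

```text
wrist_force: [0.9, -0.0, 0.4]
grip_width: 0.0502
t 7.62 gauge [-0.1994  0.0011  0.151 ] F [ 0.9 -0.1  0.4] w 0.0502 turn [-0.11 -0.41 -0.16]
shift [ 0.0017  0.0286 -0.149 ]
```

View pics/s6.png

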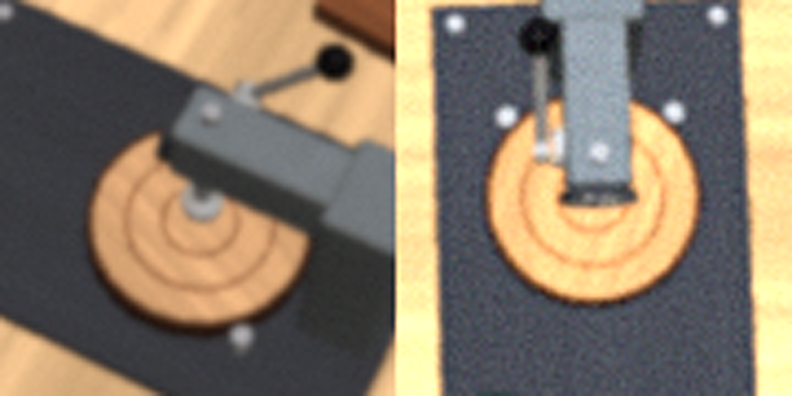

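Seen from the top, the slice (centre about (592,195), radius 105) touches both pins symmetrically: 116 px to each pin centre against 115 expected. The lever is still up (knob (334,62)). Next the fingers go over and behind the knob.

```bash
python3 -m jog '[0,0.01,-0.039,0,0,0,-1, 0,0.01,-0.039,0,0,0,-1, 0,0.009,-0.039,0,0,0,-1, 0,0,-0.03,0,0,0,-1, -0.04,0,0,0,0,0,-1, -0.04,0,0,0,0,0,-1, -0.04,0,0,0,0,0,-1, -0.04,0,0,0,0,0,-1]'|tail -2; python3 go.py 0.095 0.03 0.29
```

```text
wrist_force: [0.3, -0.4, 0.4]
grip_width: 0.0009
t 8.38 gauge [-0.0341  0.0313  0.3148] F [ 0.3 -0.4  0.4] w 0.0009 turn [-0.11  1.48 -0.1 ]
shift [-0.1285 -0.0011  0.0281]
```

```bash
python3 -m jog '[-0.04,0,0,0,0,0,-1, -0.04,0,0,0,0,0,-1, -0.04,0,0,0,1,0,-1, -0.01,0,0.005,0,0,0,-1, 0,0,0,0,0,0,-1]'|tail -2; python3 go.py 0.095 0.03 0.205
```

```text
wrist_force: [-0.7, 0.4, -1.2]
grip_width: 0.0005
t 8.80 gauge [0.1074 0.0316 0.3091] F [-0.7  0.5 -1.2] w 0.0005 turn [-0.08  0.76 -0.06]
shift [ 0.0138 -0.0015  0.1039]
```

```bash
python3 -m jog '[0,0,0.03,0,0,0,-1, 0,-0.001,0.03,0,0,0,-1, 0,0,0.025,0,0,0,-1, 0,0,0.012,0,0,0,-1, 0,0,0,0,0,0,-1]'|tail -2; python3 go.py 0.077 0.03 0.205
```

```text
wrist_force: [-0.5, 0.6, 0.4]
grip_width: 0.0005
t 9.22 gauge [0.1075 0.0308 0.208 ] F [-0.5  0.6  0.4] w 0.0005 turn [-0.06  0.96 -0.03]
shift [ 0.0306 -0.0008  0.0025]
```

```bash
python3 -m jog '[0.015,0,0,0,0,0,-1, 0.015,0,0,0,0,0,-1, 0.015,0,0,0,0,0,-1, 0.015,0,0,0,0,0,-1, 0.015,0,0,0,0,0,-1, 0.01,0,0,0,0,0,-1, 0.005,0,0,0,0,0,-1]'|tail -2; python3 go.py -0.001 0.03 0.205
```

```text
wrist_force: [1.4, 0.3, -0.8]
grip_width: 0.0006
t 9.80 gauge [0.0163 0.0309 0.2155] F [ 1.4  0.2 -0.8] w 0.0006 turn [-0.07  1.73 -0.01]
shift [ 0.0176 -0.0009  0.01  ]
```

```bash
python3 -m jog '[0.006,0,0.003,0,0,0,-1, 0.005,0,0.003,0,0,0,-1, 0,0,0,0,0,0,-1]'|tail -2; python3 go.py -0.001 0.03 0.205;python3 -m jog '[0.004,0,0.002,0,0,0,-1, 0,0,0,0,0,0,-1]'|tail -2; python3 go.py -0.001 0.03 0.205
```

```text
wrist_force: [0.3, -0.3, -0.1]
grip_width: 0.0003
t 10.05 gauge [0.0049 0.0309 0.2111] F [ 0.3 -0.3 -0.1] w 0.0003 turn [-0.08  1.92 -0.  ]
shift [ 0.0061 -0.0009  0.0059]
wrist_force: [-0.2, -0.8, 0.4]
grip_width: 0.0004
t 10.22 gauge [0.001  0.0309 0.2086] F [-0.3 -0.8  0.4] w 0.0004 turn [-0.07  1.92 -0.  ]
shift [ 0.0022 -0.0009  0.0036]
```

```bash
python3 -m jog '[0.003,0,0.001,0,0,0,-1, 0,0,0,0,0,0,-1]'|tail -2; python3 go.py;python3 -m jog '[0.003,0,0.001,0,0,0,-1, 0,0,0,0,0,0,-1]'|tail -2; python3 go.py; python3 -m jog '[0.003,0,0,0,0,0,-1, 0,0,0,0,0,0,-1]'|tail -2; python3 go.py
```

```text
wrist_force: [2.6, 0.6, 1.0]
grip_width: 0.0006
t 10.38 gauge [-0.001   0.031   0.2076] F [2.6 0.6 1. ] w 0.0006 turn [-0.07  2.02 -0.  ]
wrist_force: [2.4, -0.7, -0.1]
grip_width: 0.0003
t 10.55 gauge [-0.0016  0.0309  0.2077] F [ 2.4 -0.7 -0.1] w 0.0003 turn [-0.08  2.34 -0.  ]
wrist_force: [6.0, -0.2, -1.8]
grip_width: 0.0003
t 10.72 gauge [-0.0021  0.0307  0.2083] F [ 5.9 -0.3 -1.8] w 0.0003 turn [-0.09  2.7   0.  ]
```

It stops at the predicted place (x about -0.001) and the force rises. One more firm nudge, then retreat back and up.

```bash
python3 -m jog '[0.004,0,0,0,0,0,-1, 0.004,0,0,0,0,0,-1]'|tail -2; python3 go.py; python3 -m jog '[-0.015,0,0,0,0,0,-1, -0.03,0,0,0,-1.5,0,-1, -0.03,0,0,0,-1,0,-1, 0,0,-0.03,0,0,0,-1, 0,0,-0.04,0,0,0,-1, 0,0,-0.04,0,0,0,-1, 0,0.04,0,0,0,0,-1, 0,0.04,0,0,0,0,-1]'|tail -2; python3 go.py -0.15 0.2 0.3
```

```text
wrist_force: [30.5, -1.8, -15.8]
grip_width: 0.0001
t 10.88 gauge [-0.005   0.0304  0.2089] F [ 30.4  -2.7 -15.8] w 0.0001 turn [-0.12  3.41  0.02]
wrist_force: [-1.0, -0.3, -0.7]
grip_width: 0.0008
t 11.55 gauge [0.0601 0.1066 0.3223] F [-1.  -0.2 -0.7] w 0.0008 turn [-0.16  5.43 -0.36]
shift [0.2118 0.0921 0.002 ]
```

```bash
python3 -m jog '[0,0.041,0,0,0,0,-1, 0,0.041,0,0,0,0,-1, 0,0.041,0,0,0,0,-1, 0,0.041,0,0,0,0,-1, 0,0.041,0,0,0,0,-1, 0,0.041,0,0,0,0,-1, 0,0.041,0,0,0,0,-1, 0,0,0,0,0,0,-1]'|tail -2; python3 go.py
python3 - <<'E'
from h import *
import cv2
a=read_camera("scene")[165:285,230:350];b=read_camera("top")[110:230,205:325]
cv2.imwrite("pics/s7.png",cv2.convertScaleAbs(cv2.resize(np.hstack([a,b]),None,fx=3.3,fy=3.3,interpolation=2),alpha=1.6))
P=(.647,.0045,.03)
for n,o in(("scene",(230,165)),("top",(205,110))):
    m=camera_model(n)
    for th in(.2,.28,.35,.5):print(n,th,((proj(m,g2w(P,[knob(th)]))-o+.5)*3.3-.5+([396,0] if n=="top" else [0,0])).round(0))
    for q in ((0,0,.028),(.0502,.0502,.026),(.0502,-.0502,.026)):print(n,q,((proj(m,g2w(P,[q]))-o+.5)*3.3-.5+([396,0] if n=="top" else [0,0])).round(0))
E
```

```text
wrist_force: [0.0, 0.3, -0.4]
grip_width: 0.0004
t 12.22 gauge [0.0587 0.4057 0.3211] F [ 0.   0.3 -0.4] w 0.0004 turn [-0.21  5.28 -0.36]
scene 0.2 [[204.  77.]]
scene 0.28 [[212.  78.]]
scene 0.35 [[219.  79.]]
scene 0.5 [[235.  83.]]
scene (0, 0, 0.028) [[216. 248.]]
scene (0.0502, 0.0502, 0.026) [[304. 224.]]
scene (0.0502, -0.0502, 0.026) [[247. 332.]]
top 0.2 [[558. 182.]]
top 0.28 [[557. 173.]]
top 0.35 [[557. 164.]]
top 0.5 [[557. 146.]]
top (0, 0, 0.028) [[595. 179.]]
top (0.0502, 0.0502, 0.026) [[529. 120.]]
top (0.0502, -0.0502, 0.026) [[655. 116.]]
```

View pics/s7.png

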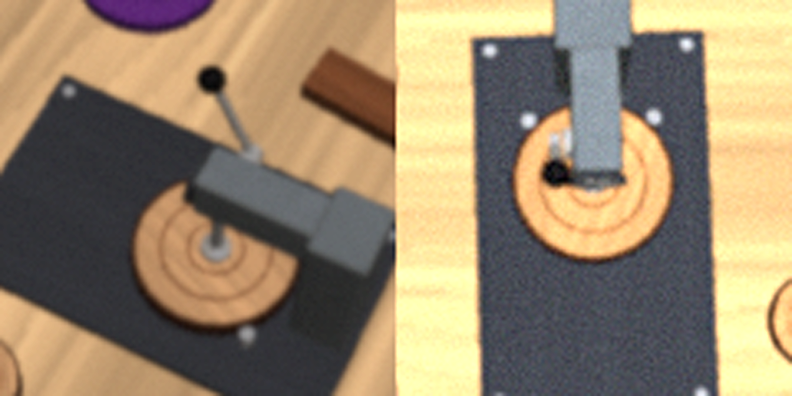

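The knob is at scene (211,79) and top (556,173), both about 0.27–0.28 rad, the resting angle with the slice under the foot. The slice centre is at top (593,180) against home at (595,179), about 1 mm off, and it touches both pins. The arm is free with about 0 N at the wrist. Handing in.

```bash
python3 -c "
from cell import *
print(sign_off())"
```

```text
the job is handed in; nothing more can be done
None
```

I handed the job in at about 12.3 s of the 56 s allowed. The sign-off gives no verdict. The closed fingers threw the lever back to its stop, two spread fingers pushed the slice home against both pins, and the closed fingers then brought the lever forward until it stopped.

**Lever up:** the camera put it at about 1.3 rad before the slice was pushed, and it still stood at its stop after the push.

**Slice:** the last pictures show it against both pins, with its centre about 1–2 mm from home, which is within the calibration error.

**Lever down:** both cameras read about 0.27–0.28 rad, the expected rest angle with the slice under the foot. The push on the knob reached about 30 N at this stop. I could not measure the foot's force on the slice; that it bears is inferred from the stop and the lever angle.

**Clear of everything:** the arm was well clear, with about 0 N at the wrist. I never moved near the small slice or the glue bottle. I did not measure the small slice, offcut or glue bottle again at the end.

**Harder than intended:** the last push on the slice reached about 92 N at the wrist (limit 120 N), because the fingertips were also pressing down, I think on the plate. I backed off at once, and the slice still showed home afterwards. I did not measure whether this passed the 40 N limit on the arm or gripper body; I expect the contact was at the fingertips.

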